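# Lay two deburring tools blade-first in the rack and shut the blade guard

## Task

Put both orange deburring tools away in the grey rack, one in each lane, lying in the two black rests with their blades all the way inside the box at the red guard. Then swing the red guard fully shut over the blades, and leave the gauges and the counter where they are.

Things in the scene. Friction and masses are not known exactly. Their poses are not given: they have to be found in the camera images.
- rack: grey tool rack screwed to the table, 176 x 130 mm base 6 mm thick, origin under its centre. Two lanes along its x axis at y = +35 and -35 mm, each with two black V rests (8 mm thick, at x = -52 and +2 mm, 37 mm high); between the rests the fingers have room. At the +x end an open-topped box for the blades (x = 33 to 85 mm, walls 46 mm high, open towards the lanes)
- guard (a joint): hinge of the red guard, a leaf 130 mm wide, 4 mm thick, reaching 61 mm from the hinge, with a lip 40 mm wide on its free edge; rad: 0 = shut (level on the box, over the blades), 1.57 = upright, 1.9 = leaning back outwards, fully open. It stays where it is left; push its free edge over with the fingers (under 2 N) and press it down
- guard_hinge (a point): middle of the guard's hinge line, at the rack's +x end (x = 87 mm, 46 mm above the table); the hinge line runs along the rack's y axis; the axes of this point are the rack's
- guard_edge (a point): middle of the guard's free edge, 56 mm from the hinge
- tool_a: one of two like deburring tools: round ribbed orange handle, 14 mm across and 95 mm long, then a thin grey steel shank and curved blade; 146 mm long in all, 45 g. Its long axis is its y axis, blade at -y. It may lie rolled about this axis, so use its points
- tool_a_tip (a point): tip of its blade, on the tool's long axis (the blade is the last 29 mm)
- tool_a_grip (a point): point on the tool's axis where to grip the handle, 98 mm from the blade tip, 48 mm from the handle's end
- tool_a_end (a point): end of its handle, on the tool's long axis
- tool_b: the other of two like deburring tools: round ribbed orange handle, 14 mm across and 95 mm long, then a thin grey steel shank and curved blade; 146 mm long in all, 45 g. Its long axis is its y axis, blade at -y. It may lie rolled about this axis, so use its points
- tool_b_tip (a point): tip of its blade, on the tool's long axis (the blade is the last 29 mm)
- tool_b_grip (a point): point on the tool's axis where to grip the handle, 98 mm from the blade tip, 48 mm from the handle's end
- tool_b_end (a point): end of its handle, on the tool's long axis
- lane0_blade (a point): where the blade tip belongs in the rack's +y lane, 34 mm above the table, inside the box, 7.5 mm short of its end wall
- lane0_end (a point): where the end of the handle belongs in the rack's +y lane, 34 mm above the table; a tool in its rests lies level with its axis at that height
- lane1_blade (a point): where the blade tip belongs in the rack's -y lane, 34 mm above the table, inside the box, 7.5 mm short of its end wall
- lane1_end (a point): where the end of the handle belongs in the rack's -y lane, 34 mm above the table; a tool in its rests lies level with its axis at that height
- plug_gauge: steel plug gauge with a hexagonal grip, 121 mm, to be left alone; origin under its middle
- counter: chrome hand tally counter, 71 x 48 x 22 mm, to be left alone; origin under its middle
- ring_gauge: steel ring gauge, 48 mm across, 16 mm high, to be left alone; origin under its middle

How it is judged:
By the outcome, as a careful person would: the job done as asked, in the order asked, and still so for the second after the job is handed in, with the robot touching nothing.
It also fails if it takes over 67 s, if anything falls off the work surface, if the arm or the gripper's body presses on something with over 40 N, if the wrist force passes 120 N, or if a joint passes its speed limit or range.

## Robot

A 6-joint arm with a two-finger parallel gripper is mounted at the origin on a cart in front of the work surface, level with it; the furniture and walls round the work are solid. World frame = base frame: x ahead of the robot, y to its left, z up, the work surface at z = 0. Lengths are in m, angles in degrees, forces in N, time in s.
With the tool pointing down it reaches from about 0.4 to 0.825 m from the base axis. Payload 7 kg.
Tool frame: the origin (TCP) lies between the finger pads; the fingertips stand 22 mm ahead of it and the grasp point (between the pads) lies 3 mm ahead of it; z points along the fingers, y is the line along which they close (so a half turn about z gives the same grasp; the last joint's range is limited). The gripper opens to 88 mm and grips with 3 to 60 N. Pads are 19 mm wide; open, the fingers measure 130 mm over their backs; the gripper's body (78 mm by 193 mm) begins 47 mm behind the grasp point.
Start: joints at [-59.582, 20.546, 0.682, 0, -70.136, -16.507], TCP at [0.162, -0.655, 0.249] pointing down, gripper open.
Joint ranges: [-176.03, 176.03], [-82.01, 121.73], [-58.28, 71.71], [-173.87, 95.51], [-174.79, -0.11], [-173.66, 173.66]. Speed limits (degrees/s): [136.94, 136.94, 172.46, 180, 180, 180].

## Interface

Orientations are given as [roll, pitch, yaw] about the fixed x, y, z axes, in that order (R = Rz(yaw) Ry(pitch) Rx(roll)).
In Python, from plant import r, vision gives the robot as it stands.
- The arm moves only by the shell command python3 -m pendant 'ROWS' [FORCE]. ROWS is JSON, a list that holds one entry, the list of rows, each a list of 7 numbers: the shift along the tool's x, y, z scaled (see below), then the turn, a rotation vector about the tool's x, y, z scaled (see below), then the opening, from -1 (shut) to 1 (fully open). In form: [[[x, y, z, wx, wy, wz, fingers], ...]]. A call has exactly 8 rows; each row shifts and turns the commanded pose from where the row before left it, along the tool's axes as they then stand; what a row does not reach is not made up. The controller multiplies each number of a shift by 20 mm and each number of a turn by 4 degrees. A row lasts 1/10 s, in which the tool goes at most 50 mm and 8.59 degrees, less where a joint would pass 70% of its speed; a pose out of reach is approached as far as the arm can. A call with a number of a shift or a turn outside -1 to 1 is refused whole. A call with a gripper value outside its range is refused whole. The fingers move at their own pace and stop on an object; FORCE is the grip in N (left out, the last holds). Time passes only in rows, so rows that do not move let the fingers close, or fill a call up. It gives the time, the measured TCP pose, the force, the opening and the grip force at its end, in the units of the state.
- r.get_state(): the state, without advancing time (a new reading comes with each control period).
- vision.capture(name): name is "side" or "top" or "wrist"; returns a dict with "frame" (480x640x3 uint8, blue, green, red), "depth" (480x640 float32, m along the optical axis (not along the pixel's ray), 0 where there is no reading), "camera_matrix" (3x3 intrinsics, pixels), "extrinsics" (4x4, takes a point from world to camera coordinates); the wrist camera has in their place "hand_eye" (4x4, takes a point from camera to tool coordinates, whose origin is the TCP and whose axes are the flange's). Camera axes: x right, y up, looking along -z (the intrinsics and any distortion apply to the point x, -y, -z); pixel columns grow to the right and rows downward; lengths in m; the calibration is good to about 2 mm. A picture is of the moment at which its call begins: read the wrist's pose just before it.
- r.close_job(): hands the job in; it is judged then, once.
The state is a dict: "time_s": time; "joints": joint angles; "qd": joint speeds; "joint_torque": joint torques, N m; "tcp_pos": TCP position; "eef_rot": TCP orientation; "contact_force": force on the tool from outside, world axes, zero at the start; "moment": the same for the moment, N m; "gripper_width": finger opening in m; "gripper_force": force on a finger pad.
Only numpy, scipy, OpenCV 4.12 (cv2) and the standard library are available. Lean on these libraries where they do the work, as an engineer would, in place of code of your own. Each camera call takes 0.05 s, during which the arm holds its last target. There are 200 camera calls.

## Working session

There is one attempt and no reset: what is moved stays moved. The work goes in short steps, Python scripts to look and compute and a shell command to move; the robot and the scene stay as the last step left them, time stands still between calls to the robot, and variables do not carry over. Pictures are saved under pics/ and viewed, at most 10 in all, crops included, and the job is handed in when it is done.

```bash
ls; mkdir -p pics; cat > h.py <<'E'
import numpy as np, cv2
from scipy.spatial.transform import Rotation as Ro
from plant import r, vision
def cap(name,fn=None):
    s=r.get_state(); c=vision.capture(name)
    if 'extrinsics' in c: c['cw']=np.linalg.inv(c['extrinsics'])
    else:
        T=np.eye(4);T[:3,:3]=Ro.from_euler('xyz',s['eef_rot'],degrees=True).as_matrix();T[:3,3]=s['tcp_pos'];c['cw']=T@c['hand_eye']
    if fn: cv2.imwrite('pics/'+fn,c['frame'])
    return c
def ray(c,u,v):
    K=c['camera_matrix'];d=np.array([(u-K[0,2])/K[0,0],-(v-K[1,2])/K[1,1],-1.])
    return c['cw'][:3,3],c['cw'][:3,:3]@d
def onz(c,u,v,z):
    o,d=ray(c,u,v);return o+d*(z-o[2])/d[2]
def atdepth(c,u,v):
    o,d=ray(c,u,v);return o+d*c['depth'][int(v),int(u)]
def cloud(c):
    v,u=np.mgrid[:480,:640];K=c['camera_matrix']
    D=np.stack([(u-K[0,2])/K[0,0],-(v-K[1,2])/K[1,1],-np.ones(u.shape)],-1)*c['depth'][...,None]
    return D@c['cw'][:3,:3].T+c['cw'][:3,3]
E
python3 - <<'E'
from h import *
s=r.get_state();print({k:np.round(v,3).tolist() for k,v in s.items()})
for n in ['top','side']:
    c=cap(n,n+'0.png');print(n,c['camera_matrix'].tolist(),np.round(c['cw'],3).tolist(),[k for k in c])
E
```

```text
pics
{'time_s': 0.0, 'joints': [-59.583, 20.591, 0.632, -0.02, -70.137, -16.506], 'qd': [0.017, 0.051, 0.024, -0.094, 0.007, -0.022], 'joint_torque': [0.001, -58.272, 29.305, 6.997, 0.007, -0.0], 'tcp_pos': [0.162, -0.655, 0.248], 'eef_rot': [179.903, -0.01, -166.095], 'contact_force': [0.273, -0.124, -0.091], 'moment': [-0.072, -0.014, -0.014], 'gripper_force': 0.0, 'gripper_width': 0.088}
top [[554.6248209497455, 0.0, 322.8152353866169], [0.0, 554.6248209497455, 236.36599025765156], [0.0, 0.0, 1.0]] [[0.015, 0.977, -0.214, 0.339], [-1.0, 0.013, -0.007, -0.041], [-0.004, 0.214, 0.977, 1.07], [0.0, 0.0, 0.0, 1.0]] ['frame', 'depth', 'camera_matrix', 'extrinsics', 'cw']
side [[527.0109998381523, 0.0, 314.94942905662793], [0.0, 527.0109998381523, 234.85288846628993], [0.0, 0.0, 1.0]] [[-0.999, -0.044, 0.033, 0.617], [0.053, -0.617, 0.785, 0.901], [-0.014, 0.786, 0.618, 0.808], [0.0, 0.0, 0.0, 1.0]] ['frame', 'depth', 'camera_matrix', 'extrinsics', 'cw']
```

View pics/top0.png

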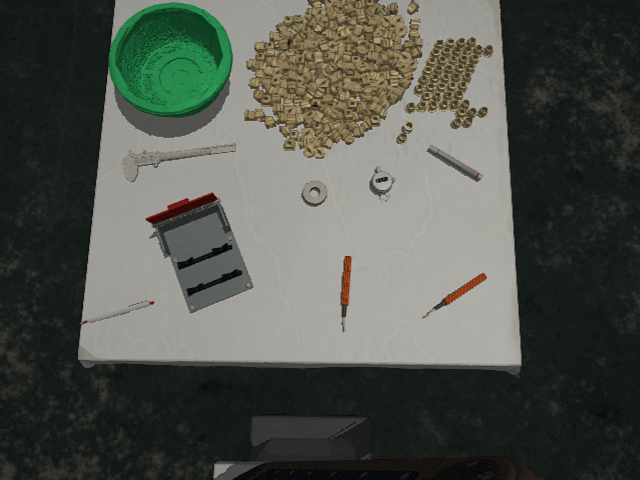

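View pics/side0.png

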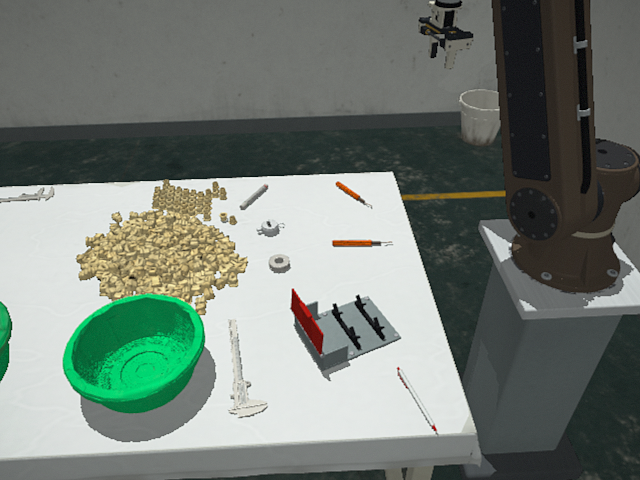

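Top view: tools at (346,257)–(343,330) and (486,276)–(423,317), blades towards the robot. The rack is near (205,255), with the red guard open at (183,208). Next I'll measure these.

```bash
python3 - <<'E'
from h import *
for n in ['top','side']:
    c=cap(n);f=c['frame'];hsv=cv2.cvtColor(f,cv2.COLOR_BGR2HSV);P=cloud(c)
    om=cv2.inRange(hsv,(6,150,90),(16,255,255))
    k,l,st,ce=cv2.connectedComponentsWithStats(om)
    print(n)
    for i in range(1,k):
        if st[i,4]<80: continue
        v,u=np.where(l==i);pts=np.array([onz(c,a,b,0.010)[:2] for a,b in zip(u,v)])
        m=pts.mean(0);w,V=np.linalg.eigh(np.cov((pts-m).T));a=V[:,1];t=(pts-m)@a
        print('orange',st[i],'ends',np.round(m+a*t.min(),4),np.round(m+a*t.max(),4),'len',np.ptp(t).round(4),'zmax',np.percentile(P[v,u,2],[10,50,90]).round(4))
    # white table
    rm=cv2.inRange(hsv,(0,180,60),(5,255,255))|cv2.inRange(hsv,(174,180,60),(180,255,255))
    k,l,st,ce=cv2.connectedComponentsWithStats(rm);i=1+st[1:,4].argmax()
    v,u=np.where(l==i);Q=P[v,u];Q=Q[c['depth'][v,u]>0]
    print('red',st[i],Q.min(0).round(3),Q.max(0).round(3))
    if n=='top':
        x=P[...,0];y=P[...,1];z=P[...,2];W=np.abs(z)
        print('table z',np.median(z[330:350,150:300]))
    hull=None
    # base plate by depth
    m=((z:=P[...,2])>0.003)&(z<0.010)&(hsv[...,2]<190)&(hsv[...,1]<60)
    box=np.zeros_like(m); 
    if n=='top': box[185:320,140:260]=1
    else: box[280:385,285:410]=1
    m&=box.astype(bool)
    q=P[m][:,:2].astype(np.float32);print('base',cv2.minAreaRect(q),len(q))
    bm=box.astype(bool)&(hsv[...,2]<60)&(z>0.022)&(z<0.05)
    k,l,st,ce=cv2.connectedComponentsWithStats(bm.astype(np.uint8))
    for i in range(1,k):
        if st[i,4]>25:
            q=P[l==i];print('blk',st[i],q.mean(0).round(4),q[:,2].max().round(4),cv2.minAreaRect(q[:,:2].astype(np.float32)))
    cr=f[180:320,130:270] if n=='top' else f[280:390,280:420]
    cv2.imwrite('pics/c_%s.png'%n,cv2.resize(cr,None,fx=4,fy=4,interpolation=cv2.INTER_CUBIC))
E
python3 -c "
import cv2
a=cv2.imread('pics/c_top.png');b=cv2.imread('pics/c_side.png')
b=cv2.copyMakeBorder(b,0,560-b.shape[0],0,0,0);cv2.imwrite('pics/c.png',cv2.resize(cv2.hconcat([a,b]),(800,400)))"
```

```text
top
orange [342 256   9  49 299] ends [ 0.5324 -0.0816] [ 0.4391 -0.0757] len 0.0934 zmax [0.0091 0.0122 0.015 ]
orange [444 273  42  31 318] ends [ 0.4992 -0.3449] [ 0.4473 -0.268 ] len 0.0927 zmax [0.0087 0.0119 0.0146]
red [146 193  67  27 178] [0.577 0.169 0.099] [0.627 0.285 0.111]
table z 0.00017733746864478928
base ((0.5406526327133179, 0.21093696355819702), (0.27069976925849915, 0.23816466331481934), 2.112513303756714) 5264
blk [158 204  61  50 376] [0.5934 0.2351 0.0366] 0.0499 ((0.5928427577018738, 0.23535245656967163), (0.045489780604839325, 0.13267599046230316), 44.89631271362305)
blk [212 243  16  10  72] [0.5399 0.1641 0.031 ] 0.0395 ((0.5402696132659912, 0.16373692452907562), (0.008440853096544743, 0.03158984333276749), 23.837921142578125)
blk [177 257  17  10  69] [0.5124 0.2283 0.0314] 0.0394 ((0.5130757689476013, 0.22780539095401764), (0.008523139171302319, 0.03045177087187767), 26.108259201049805)
blk [222 269  16  10  72] [0.4905 0.1429 0.0308] 0.0401 ((0.4910042881965637, 0.14216500520706177), (0.007953292690217495, 0.030998222529888153), 21.996109008789062)
blk 
[... 524 characters left out ...]
2898608446121216), 3.6199605464935303) 2737
blk [357 295   9  13  45] [0.4961 0.1406 0.0305] 0.0385 ((0.49507638812065125, 0.14283901453018188), (0.008358805440366268, 0.030380932614207268), 16.828025817871094)
blk [333 304   9  12  43] [0.5459 0.1621 0.0312] 0.0401 ((0.5448004603385925, 0.16364678740501404), (0.007935287430882454, 0.030850505456328392), 21.31386375427246)
blk [374 318  10  13  52] [0.4688 0.2047 0.0307] 0.0395 ((0.4678724706172943, 0.20643581449985504), (0.00801014807075262, 0.02861255593597889), 19.89111328125)
blk [349 327  11  13  57] [0.5182 0.2261 0.0318] 0.0396 ((0.5166911482810974, 0.2278701812028885), (0.007632572669535875, 0.028275256976485252), 23.113719940185547)
```

View pics/c.png

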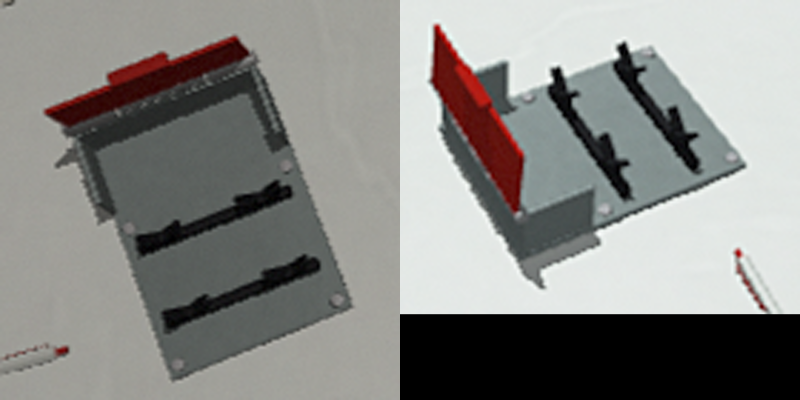

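Both tools and all four rests are located, which puts the rack yaw at about 23.4° and its origin near (0.527, 0.195). I'm moving above tool 2, the right-hand one, for a close look.

```bash
cat >> h.py <<'E'
def togo(p,yaw):
    s=r.get_state();R=Ro.from_euler('xyz',s['eef_rot'],degrees=True)
    G=Ro.from_euler('xyz',[180,0,yaw],degrees=True)
    print('t',round(s['time_s'],2),'tcp',np.round(s['tcp_pos'],4),np.round(s['eef_rot'],1),'w',round(s['gripper_width'],4),'gf',round(s['gripper_force'],1))
    print('shift units now-axes',(R.inv().apply(np.array(p)-s['tcp_pos'])/0.02).round(2),'goal-axes',(G.inv().apply(np.array(p)-s['tcp_pos'])/0.02).round(2),'turn units',(np.degrees((R.inv()*G).as_rotvec())/4).round(2))
E
for i in 1 2 3; do python3 -m pendant '[[[-0.81,0.55,0.1,0,0,0,1],[-0.81,0.55,0.1,0,0,0,1],[-0.81,0.55,0.1,0,0,0,1],[-0.81,0.55,0.1,0,0,0,1],[-0.81,0.55,0.1,0,0,0,1],[-0.81,0.55,0.1,0,0,0,1],[-0.81,0.55,0.1,0,0,0,1],[-0.81,0.55,0.1,0,0,0,1]]]'; done
python3 -m pendant '[[[0,0,0,0,0,-0.85,1],[0,0,0,0,0,-0.85,1],[0,0,0,0,0,-0.85,1],[0,0,0,0,0,-0.85,1],[0,0,0,0,0,-0.85,1],[0,0,0,0,0,-0.85,1],[0,0,0,0,0,-0.85,1],[0,0,0,0,0,-0.85,1]]]'
python3 -c "
from h import *
togo([0.4742,-0.3055,0.2],-56.8);print(r.get_state()['joints'])"
```

```text
time_s: 1.0
tcp_pos: [0.268, -0.5368, 0.2325]
eef_rot: [-180.0, 0.0, -166.0]
contact_force: [0.3, -0.1, -0.3]
gripper_width: 0.0877
gripper_force: 0.0
time_s: 1.8
tcp_pos: [0.3723, -0.4202, 0.2166]
eef_rot: [-180.0, 0.0, -166.0]
contact_force: [0.2, -1.3, 1.3]
gripper_width: 0.0879
gripper_force: 0.0
time_s: 2.6
tcp_pos: [0.4766, -0.3036, 0.2006]
eef_rot: [180.0, 0.0, -166.0]
contact_force: [0.3, -0.3, 0.9]
gripper_width: 0.0876
gripper_force: 0.0
time_s: 3.4
tcp_pos: [0.4761, -0.3042, 0.2006]
eef_rot: [180.0, 0.0, -138.7]
contact_force: [0.2, -0.3, 0.0]
gripper_width: 0.088
gripper_force: 0.0
t 3.4 tcp [ 0.4761 -0.3042  0.2006] [ 180.     0.  -138.7] w 0.088 gf 0.0
shift units now-axes [0.11 0.01 0.03] goal-axes [0.   0.11 0.03] turn units [ -0.     0.   -20.47]
[-1.27378594e+01  1.23596135e+01 -1.73537232e+01 -1.26009129e-02
 -6.02789684e+01 -3.59549418e+01]
```

```bash
for i in 1 2 3; do python3 -m pendant '[[[0,0,0,0,0,-0.85,1],[0,0,0,0,0,-0.85,1],[0,0,0,0,0,-0.85,1],[0,0,0,0,0,-0.85,1],[0,0,0,0,0,-0.85,1],[0,0,0,0,0,-0.85,1],[0,0,0,0,0,-0.85,1],[0,0,0,0,0,-0.85,1]]]' >/dev/null; done
cat >> h.py <<'E'
def orange(c,z=0.007,amin=300):
    hsv=cv2.cvtColor(c['frame'],cv2.COLOR_BGR2HSV)
    om=cv2.inRange(hsv,(5,140,60),(18,255,255));om=cv2.morphologyEx(om,cv2.MORPH_CLOSE,np.ones((7,7)))
    k,l,st,ce=cv2.connectedComponentsWithStats(om)
    for i in range(1,k):
        if st[i,4]<amin: continue
        v,u=np.where(l==i);pts=np.array([onz(c,a,b,z)[:2] for a,b in zip(u,v)])
        m=pts.mean(0);w,V=np.linalg.eigh(np.cov((pts-m).T));a=V[:,1];t=(pts-m)@a;n=V[:,0];q=(pts-m)@n
        print('orange px',st[i].tolist(),'z',z,'ends',np.round(m+a*t.min(),4),np.round(m+a*t.max(),4),'len',np.ptp(t).round(4),'wid',np.ptp(q).round(4),'ang',np.degrees(np.arctan2(a[1],a[0])).round(1))
E
python3 -c "
from h import *
togo([0.4742,-0.3055,0.2],-56.8)
c=cap('wrist','w1.png');print(c['hand_eye'].round(3).tolist());orange(c)"
```

```text
t 5.8 tcp [ 0.4761 -0.3042  0.2006] [-180.     0.   -57.1] w 0.0876 gf 0.0
shift units now-axes [0.   0.11 0.03] goal-axes [0.   0.11 0.03] turn units [-0.    0.   -0.07]
[[0.001, 0.952, 0.305, 0.084], [1.0, -0.001, -0.0, -0.001], [-0.0, 0.305, -0.952, -0.136], [0.0, 0.0, 0.0, 1.0]]
orange px [322, 161, 15, 102, 1351] z 0.007 ends [ 0.5001 -0.3459] [ 0.4467 -0.2664] len 0.0957 wid 0.0124 ang 123.9
orange px [200, 376, 43, 30, 535] z 0.007 ends [ 0.4863 -0.0792] [ 0.4382 -0.0761] len 0.0482 wid 0.0173 ang 176.3
```

View pics/w1.png

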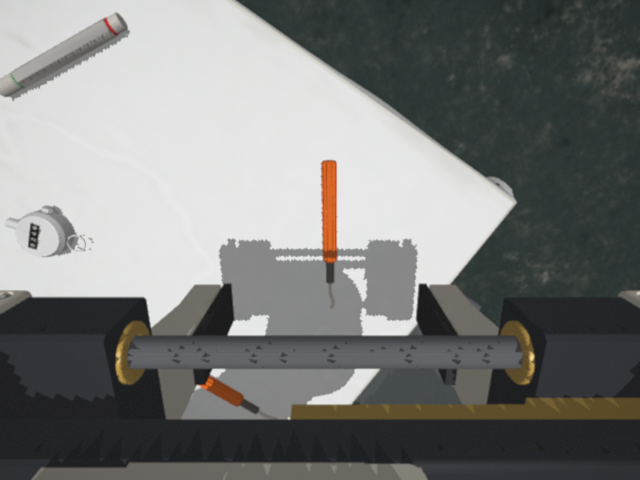

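Wrist view: the orange handle sits at (329,160)–(329,262) with its blade down at (333,308), well aligned between the fingers. I'll descend and grip.

```bash
python3 -m pendant '[[[0,0.15,0.95,0,0,-0.2,1],[0,0,0.95,0,0,0,1],[0,0,0.95,0,0,0,1],[0,0,0.95,0,0,0,1],[0,0,0.95,0,0,0,0.2],[0,0,0.95,0,0,0,0],[0,0,0.95,0,0,0,0],[0,0,0.95,0,0,0,0]]]' 
python3 -m pendant '[[[0,0,0.5,0,0,0,0],[0,0,0.4,0,0,0,0],[0,0,0.3,0,0,0,0],[0,0,0,0,0,0,-1],[0,0,0,0,0,0,-1],[0,0,0,0,0,0,-1],[0,0,0,0,0,0,-1],[0,0,0,0,0,0,-1]]]' 15
python3 -c "
from h import *
togo([0.4737,-0.3058,0.024],-56.8);c=cap('wrist');orange(c)"
```

```text
time_s: 6.65
tcp_pos: [0.4737, -0.3061, 0.048]
eef_rot: [-180.0, -0.0, -56.5]
contact_force: [0.3, -0.1, 0.2]
gripper_width: 0.0611
gripper_force: 0.0
time_s: 7.45
tcp_pos: [0.4739, -0.3072, 0.025]
eef_rot: [-180.0, -0.0, -56.5]
contact_force: [-1.7, 0.2, 2.7]
gripper_width: 0.0131
gripper_force: 15.0
t 7.45 tcp [ 0.4739 -0.3072  0.025 ] [-180.    -0.   -56.5] w 0.0131 gf 15.0
shift units now-axes [-0.06 -0.03  0.05] goal-axes [-0.06 -0.03  0.05] turn units [-0.01 -0.01  0.08]
orange px [309, 206, 32, 129, 3839] z 0.007 ends [ 0.501  -0.3467] [ 0.4662 -0.2943] len 0.0629 wid 0.0144 ang 123.6
orange px [312, 369, 26, 29, 691] z 0.007 ends [ 0.4553 -0.2778] [ 0.4457 -0.2637] len 0.0171 wid 0.0127 ang 124.3
```

```bash
python3 -m pendant '[[[0,0,-0.6,0,0,0.9,-1],[0,0,-0.6,0,0,1,-1],[0,0,-0.6,0,0,1,-1],[0,0,-0.6,0,0,1,-1],[0,0,-0.6,0,0,1,-1],[0,0,-0.6,0,0,1,-1],[0,0,-0.6,0,0,1,-1],[0,0,-0.6,0,0,1,-1]]]' 
python3 -m pendant '[[[0,0,-0.3,0,0,1,-1],[0,0,-0.3,0,0,1,-1],[0,0,-0.3,0,0,1,-1],[0,0,-0.3,0,0,1,-1],[0,0,-0.3,0,0,1,-1],[0,0,-0.3,0,0,1,-1],[0,0,-0.3,0,0,1,-1],[0,0,-0.3,0,0,1,-1]]]' >/dev/null
python3 -m pendant '[[[0,0,0,0,0,1,-1],[0,0,0,0,0,1,-1],[0,0,0,0,0,1,-1],[0,0,0,0,0,1,-1],[0,0,0,0,0,1,-1],[0,0,0,0,0,1,-1],[0,0,0,0,0,1,-1],[0,0,0,0,0,1,-1]]]' >/dev/null
python3 -c "
from h import *
togo([0.5221,0.1548,0.165],-156.6)"
```

```text
time_s: 8.3
tcp_pos: [0.4735, -0.307, 0.121]
eef_rot: [180.0, 0.0, -88.3]
contact_force: [0.2, -0.2, -1.0]
gripper_width: 0.0131
gripper_force: 15.0
t 9.9 tcp [ 0.4734 -0.307   0.1685] [ 180.    -0.  -152.3] w 0.0131 gf 15.0
shift units now-axes [-12.9   19.3    0.18] goal-axes [-11.4   20.22   0.17] turn units [ 0.   -0.    1.08]
```

```bash
python3 -m pendant '[[[-0.47,0.84,0,0,0,1,-1],[-0.47,0.84,0,0,0,0.08,-1],[-0.47,0.84,0,0,0,0,-1],[-0.47,0.84,0,0,0,0,-1],[-0.47,0.84,0,0,0,0,-1],[-0.47,0.84,0,0,0,0,-1],[-0.47,0.84,0,0,0,0,-1],[-0.47,0.84,0,0,0,0,-1]]]'>/dev/null
for i in 1 2; do python3 -m pendant '[[[-0.47,0.84,0,0,0,0,-1],[-0.47,0.84,0,0,0,0,-1],[-0.47,0.84,0,0,0,0,-1],[-0.47,0.84,0,0,0,0,-1],[-0.47,0.84,0,0,0,0,-1],[-0.47,0.84,0,0,0,0,-1],[-0.47,0.84,0,0,0,0,-1],[-0.47,0.84,0,0,0,0,-1]]]' >/dev/null; done
python3 -c "
from h import *
togo([0.5221,0.1548,0.165],-156.6)
c=cap('wrist','w2.png');orange(c,0.15)
P=cloud(c);hsv=cv2.cvtColor(c['frame'],cv2.COLOR_BGR2HSV);z=P[...,2]
bm=(hsv[...,2]<60)&(z>0.022)&(z<0.042)&(c['depth']>0.1)
k,l,st,ce=cv2.connectedComponentsWithStats(bm.astype(np.uint8))
for i in range(1,k):
    if st[i,4]>100:
        q=P[l==i];print('blk',st[i],q.mean(0).round(4),q[:,2].max().round(4),cv2.minAreaRect(q[:,:2].astype(np.float32)))
"
```

```text
t 12.3 tcp [0.5175 0.1539 0.1685] [ 180.    -0.  -156.4] w 0.0132 gf 15.0
shift units now-axes [-0.23 -0.05  0.18] goal-axes [-0.23 -0.05  0.18] turn units [ 0.   -0.    0.04]
orange px [26, 0, 53, 126, 2909] z 0.15 ends [0.4907 0.0147] [0.4404 0.0182] len 0.0504 wid 0.0085 ang 176.0
orange px [309, 205, 32, 131, 3901] z 0.15 ends [0.5333 0.1604] [0.4746 0.1348] len 0.0641 wid 0.0144 ang -156.4
orange px [296, 369, 44, 37, 862] z 0.15 ends [0.5778 0.1695] [0.548  0.1723] len 0.0299 wid 0.0179 ang 174.5
blk [301 188  44  14 479] [0.4925 0.1409 0.0316] 0.0393 ((0.49291256070137024, 0.1410987377166748), (0.008258495479822159, 0.031929366290569305), 23.618228912353516)
blk [396 189  43  14 468] [0.4646 0.206  0.0317] 0.039 ((0.46523573994636536, 0.2053452432155609), (0.008061086758971214, 0.031633127480745316), 23.06144142150879)
blk [392 254  40  15 392] [0.5136 0.2268 0.0312] 0.0385 ((0.5142693519592285, 0.22656980156898499), (0.007556938100606203, 0.031139763072133064), 23.774194717407227)
```

View pics/w2.png

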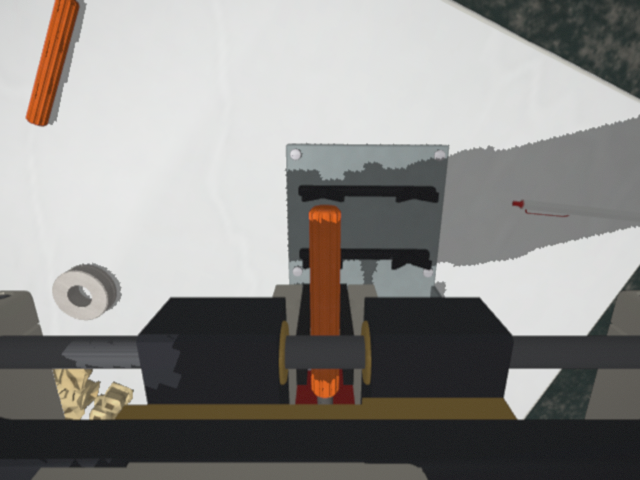

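Wrist view: the held tool at (325,210–395) is aligned with the right lane, and the rests at (320,192) and (415,195) agree with the earlier values to about 1 mm. Lowering it into lane 1.

```bash
python3 -m pendant '[[[-0.1,-0.04,0.6,0,0,0.04,-1],[-0.1,-0.03,0.8,0,0,0,-1],[0,0,0.9,0,0,0,-1],[0,0,0.9,0,0,0,-1],[0,0,0.8,0,0,0,-1],[0,0,0.6,0,0,0,-1],[0,0,0.4,0,0,0,-1],[0,0,0.3,0,0,0,-1]]]'
python3 -m pendant '[[[0,0,0.2,0,0,0,-1],[0,0,0.2,0,0,0,-1],[0,0,0.12,0,0,0,-1],[0,0,0,0,0,0,-1],[0,0,0,0,0,0,-1],[0,0,0,0,0,0,-1],[0,0,0,0,0,0,-1],[0,0,0,0,0,0,-1]]]'
python3 -c "
from h import *
togo([0.5218,0.1542,0.052],-156.6)
c=cap('side','s3.png');f=c['frame'][270:390,270:420];cv2.imwrite('pics/s3c.png',cv2.resize(f,None,fx=5,fy=5,interpolation=2))
c=cap('wrist');orange(c,0.034)
"
```

```text
time_s: 13.15
tcp_pos: [0.5217, 0.1529, 0.0618]
eef_rot: [-180.0, -0.0, -156.6]
contact_force: [0.2, 0.4, -0.8]
gripper_width: 0.0133
gripper_force: 15.0
time_s: 13.95
tcp_pos: [0.5219, 0.1533, 0.0524]
eef_rot: [180.0, 0.0, -156.6]
contact_force: [-1.1, 2.1, 1.3]
gripper_width: 0.0133
gripper_force: 15.0
t 13.95 tcp [0.5219 0.1533 0.0524] [ 180.     0.  -156.6] w 0.0133 gf 15.0
shift units now-axes [-0.01  0.04  0.02] goal-axes [-0.01  0.04  0.02] turn units [0.   0.01 0.01]
orange px [308, 205, 34, 131, 3960] z 0.034 ends [0.5376 0.1599] [0.4789 0.1344] len 0.064 wid 0.0145 ang -156.6
orange px [312, 369, 27, 29, 705] z 0.034 ends [0.571  0.1746] [0.5554 0.1678] len 0.017 wid 0.0132 ang -156.2
```

View pics/s3c.png

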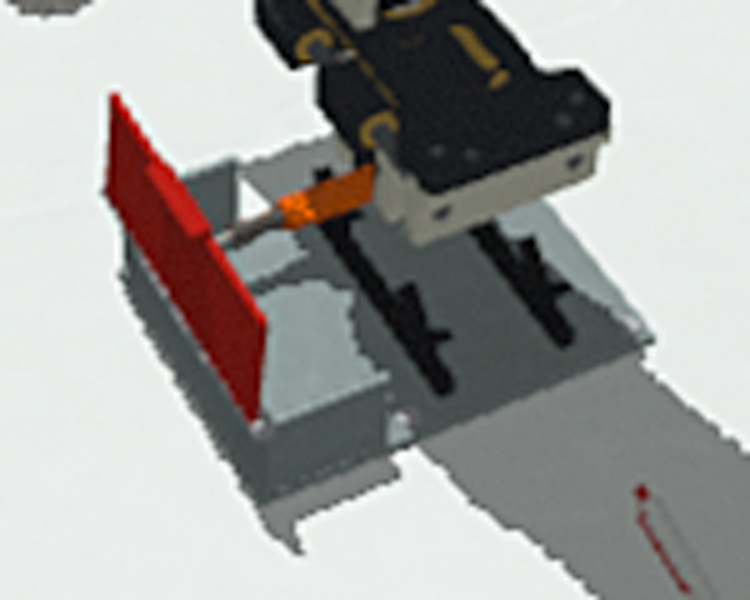

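The blade is in the box and the handle lies over both rests. Releasing, lifting clear and moving on to the other tool.

```bash
python3 -m pendant '[[[0,0,0,0,0,0,-0.4],[0,0,0,0,0,0,-0.3],[0,0,0,0,0,0,-0.3],[0,0,-0.5,0,0,0,-0.3],[0,0,-0.9,0,0,0,-0.3],[0,0,-0.9,0,0,0,-0.3],[0,0,-0.9,0,0,0,-0.3],[0,0,-0.9,0,0,0,-0.3]]]'
python3 -m pendant '[[[0,0,-0.9,0,0,0,1],[0,0,-0.9,0,0,0,1],[0.45,-0.7,0,0,0,0,1],[0.45,-0.7,0,0,0,0,1],[0.45,-0.7,0,0,0,0,1],[0.45,-0.7,0,0,0,0,1],[0.45,-0.7,0,0,0,0,1],[0.45,-0.7,0,0,0,0,1]]]'
python3 -m pendant '[[[0.45,-0.7,0,0,0,0,1],[0.45,-0.7,0,0,0,0,1],[0.45,-0.7,0,0,0,0,1],[0.45,-0.7,0,0,0,0,1],[0.45,-0.7,0,0,0,0,1],[0.45,-0.7,0,0,0,0,1],[0.45,-0.7,0,0,0,0,1],[0.45,-0.7,0,0,0,0,1]]]'>/dev/null
for i in 1 2 3 4; do python3 -m pendant '[[[0,0,0,0,0,-1,1],[0,0,0,0,0,-1,1],[0,0,0,0,0,-1,1],[0,0,0,0,0,-1,1],[0,0,0,0,0,-1,1],[0,0,0,0,0,-1,1],[0,0,0,0,0,-1,1],[0,0,0,0,0,-1,1]]]'>/dev/null; done
python3 -m pendant '[[[0,0,0,0,0,-1,1],[0,0,0,0,0,-1,1],[0,0,0,0,0,-1,1],[0,0,0,0,0,-1,1],[0,0,0,0,0,-1,1],[0,0,0,0,0,-1,1],[0,0,0,0,0,-0.2,1],[0,0,0,0,0,0,1]]]'
python3 -c "
from h import *
togo([0.4843,-0.077,0.024],-3.7)
c=cap('wrist');orange(c)
c=cap('top');orange(c,0.034,80);c=cap('side');orange(c,0.034,80)
o=np.array([.5267,.1943]);ux=np.array([.9181,.3963]);uy=np.array([-.3963,.9181]);
print('lane1 end goal',o+(0.0775-.146)*ux-.035*uy,'orange far end',o+(0.0775-.051)*ux-.035*uy)
"
```

```text
time_s: 14.85
tcp_pos: [0.5217, 0.153, 0.1357]
eef_rot: [-180.0, 0.0, -156.6]
contact_force: [0.1, -0.3, -0.3]
gripper_width: 0.0305
gripper_force: 0.0
time_s: 15.65
tcp_pos: [0.5051, 0.0529, 0.1699]
eef_rot: [-180.0, -0.0, -156.6]
contact_force: [0.3, -0.6, 0.1]
gripper_width: 0.0858
gripper_force: 0.0
time_s: 20.45
tcp_pos: [0.4839, -0.0773, 0.1701]
eef_rot: [180.0, 0.0, -3.9]
contact_force: [0.2, -0.2, -0.1]
gripper_width: 0.0876
gripper_force: 0.0
t 20.45 tcp [ 0.4839 -0.0773  0.1701] [180.    0.   -3.9] w 0.0876 gf 0.0
shift units now-axes [ 0.02 -0.01  7.31] goal-axes [ 0.02 -0.01  7.31] turn units [ 0.    0.   -0.04]
orange px [319, 163, 16, 112, 1682] z 0.007 ends [ 0.5337 -0.0822] [ 0.4373 -0.0765] len 0.0966 wid 0.0126 ang 176.7
orange px [0, 167, 64, 92, 1916] z 0.007 ends [0.5456 0.1864] [0.4701 0.1584] len 0.0806 wid 0.0246 ang -159.7
orange px [342, 283, 8, 22, 139] z 0.034 ends [ 0.4767 -0.0773] [ 0.4367 -0.0748] len 0.0401 wid 0.0119 ang 176.5
orange px [333, 240, 39, 6, 196] z 0.034 ends [ 0.5352 -0.0484] [ 0.4464 -0.0432] len 0.0889 wid 0.0185 ang 176.7
orange px [326, 296, 42, 20, 286] z 0.034 ends [0.5671 0.1724] [0.4788 0.1332] len 0.0966 wid 0.021 ang -156.1
lane1 end goal [0.47768065 0.13501995] orange far end [0.56490015 0.17266845]
```

```bash
python3 -m pendant '[[[0.07,0.05,0.9,0,0,0,1],[0,0,0.9,0,0,0,1],[0,0,0.9,0,0,0,0.5],[0,0,0.9,0,0,0,0.2],[0,0,0.9,0,0,0,0],[0,0,0.9,0,0,0,0],[0,0,0.7,0,0,0,0],[0,0,0.5,0,0,0,0]]]' 
python3 -m pendant '[[[0,0,0.4,0,0,0,0],[0,0,0.3,0,0,0,0],[0,0,0,0,0,0,-1],[0,0,0,0,0,0,-1],[0,0,0,0,0,0,-1],[0,0,0,0,0,0,-1],[0,0,0,0,0,0,-1],[0,0,0,0,0,0,-1]]]' 15
python3 -c "
from h import *
togo([0.4849,-0.0785,0.024],-3.7);c=cap('wrist');orange(c)"
```

```text
time_s: 21.4
tcp_pos: [0.485, -0.078, 0.0372]
eef_rot: [180.0, 0.1, -3.8]
contact_force: [-0.5, -0.4, -0.1]
gripper_width: 0.0462
gripper_force: 0.0
time_s: 22.2
tcp_pos: [0.4856, -0.0779, 0.0245]
eef_rot: [-180.0, -0.0, -3.8]
contact_force: [0.3, 0.5, 3.5]
gripper_width: 0.0134
gripper_force: 15.0
t 22.2 tcp [ 0.4856 -0.0779  0.0245] [-180.    -0.    -3.8] w 0.0134 gf 15.0
shift units now-axes [-0.03  0.03  0.03] goal-axes [-0.03  0.03  0.03] turn units [-0.   -0.01 -0.01]
orange px [309, 204, 32, 132, 3921] z 0.007 ends [ 0.5348 -0.0809] [ 0.4708 -0.0768] len 0.0641 wid 0.0143 ang 176.4
orange px [312, 369, 26, 28, 658] z 0.007 ends [ 0.4517 -0.0758] [ 0.4353 -0.0743] len 0.0165 wid 0.0127 ang 174.9
```

```bash
python3 -m pendant '[[[0,0,-0.6,0,0,0.9,-1],[0,0,-0.9,0,0,1,-1],[0,0,-0.9,0,0,1,-1],[0,0,-0.9,0,0,1,-1],[0,0,-0.9,0,0,1,-1],[0,0,-0.9,0,0,1,-1],[0,0,-0.9,0,0,1,-1],[0,0,-0.9,0,0,1,-1]]]' >/dev/null
for i in 1 2 3; do python3 -m pendant '[[[0,0,0,0,0,1,-1],[0,0,0,0,0,1,-1],[0,0,0,0,0,1,-1],[0,0,0,0,0,1,-1],[0,0,0,0,0,1,-1],[0,0,0,0,0,1,-1],[0,0,0,0,0,1,-1],[0,0,0,0,0,1,-1]]]'>/dev/null; done
python3 -m pendant '[[[0,0,0,0,0,1,-1],[0,0,0,0,0,1,-1],[0,0,0,0,0,1,-1],[0,0,0,0,0,1,-1],[0,0,0,0,0,1,-1],[0,0,0,0,0,1,-1],[0,0,0,0,0,0.3,-1],[0,0,0,0,0,0,-1]]]'>/dev/null
for i in 1 2; do python3 -m pendant '[[[-0.39,0.84,0,0,0,0,-1],[-0.39,0.84,0,0,0,0,-1],[-0.39,0.84,0,0,0,0,-1],[-0.39,0.84,0,0,0,0,-1],[-0.39,0.84,0,0,0,0,-1],[-0.39,0.84,0,0,0,0,-1],[-0.39,0.84,0,0,0,0,-1],[-0.39,0.84,0,0,0,0,-1]]]' >/dev/null; done
python3 -c "
from h import *
togo([0.4944,0.2185,0.0515],-156.6)
c=cap('wrist');orange(c,0.034);orange(c,0.15)"
```

```text
t 27.85 tcp [0.493  0.2198 0.1621] [-180.    -0.  -156.5] w 0.0133 gf 15.0
shift units now-axes [-0.04 -0.09  5.53] goal-axes [-0.04 -0.09  5.53] turn units [-0.   -0.    0.01]
orange px [214, 172, 28, 124, 2332] z 0.034 ends [0.5688 0.1732] [0.4795 0.1353] len 0.0971 wid 0.0157 ang -157.0
orange px [309, 203, 32, 133, 3995] z 0.034 ends [0.5733 0.2543] [0.4716 0.21  ] len 0.1109 wid 0.0246 ang -156.4
orange px [310, 369, 30, 28, 758] z 0.034 ends [0.6293 0.2789] [0.6037 0.2671] len 0.0283 wid 0.0252 ang -155.3
orange px [214, 172, 28, 124, 2332] z 0.15 ends [0.5025 0.1792] [0.4524 0.1579] len 0.0545 wid 0.0088 ang -157.0
orange px [309, 203, 32, 133, 3995] z 0.15 ends [0.505  0.2247] [0.448  0.1998] len 0.0623 wid 0.0138 ang -156.4
orange px [310, 369, 30, 28, 758] z 0.15 ends [0.5365 0.2385] [0.5221 0.2319] len 0.0159 wid 0.0142 ang -155.3
```

```bash
python3 -m pendant '[[[-0.04,-0.09,0.6,0,0,0,-1],[0,0,0.8,0,0,0,-1],[0,0,0.9,0,0,0,-1],[0,0,0.8,0,0,0,-1],[0,0,0.7,0,0,0,-1],[0,0,0.5,0,0,0,-1],[0,0,0.4,0,0,0,-1],[0,0,0.3,0,0,0,-1]]]'
python3 -m pendant '[[[0,0,0.2,0,0,0,-1],[0,0,0.2,0,0,0,-1],[0,0,0.1,0,0,0,-1],[0,0,0,0,0,0,-1],[0,0,0,0,0,0,-1],[0,0,0,0,0,0,-0.4],[0,0,0,0,0,0,-0.3],[0,0,0,0,0,0,-0.3]]]'
python3 -m pendant '[[[0,0,-0.5,0,0,0,-0.3],[0,0,-0.9,0,0,0,-0.3],[0,0,-0.9,0,0,0,-0.3],[0,0,-0.9,0,0,0,-0.3],[0,0,-0.9,0,0,0,-0.3],[0,0,-0.9,0,0,0,-0.3],[0,0,-0.9,0,0,0,-1],[0,0,-0.9,0,0,0,-1]]]'
python3 -c "
from h import *
togo([0.4944,0.2185,0.0515],-156.6)
c=cap('side','s4.png');orange(c,0.034,80);f=c['frame'][270:390,270:420];cv2.imwrite('pics/s4c.png',cv2.resize(f,None,fx=5,fy=5,interpolation=2))
c=cap('wrist');orange(c,0.034)"
```

```text
time_s: 28.7
tcp_pos: [0.4944, 0.2167, 0.0614]
eef_rot: [-180.0, -0.0, -156.6]
contact_force: [0.2, 0.8, -0.4]
gripper_width: 0.0132
gripper_force: 15.0
time_s: 29.5
tcp_pos: [0.4945, 0.217, 0.0522]
eef_rot: [-180.0, 0.0, -156.6]
contact_force: [0.4, 0.3, -0.7]
gripper_width: 0.029
gripper_force: 0.0
time_s: 30.3
tcp_pos: [0.4944, 0.2169, 0.1898]
eef_rot: [180.0, 0.0, -156.6]
contact_force: [0.9, -0.1, -0.2]
gripper_width: 0.0197
gripper_force: 0.0
t 30.3 tcp [0.4944 0.2169 0.1898] [ 180.     0.  -156.6] w 0.0197 gf 0.0
shift units now-axes [-0.03  0.07  6.91] goal-axes [-0.03  0.07  6.91] turn units [0.   0.01 0.01]
orange px [326, 296, 42, 20, 287] z 0.034 ends [0.5671 0.1724] [0.4788 0.1333] len 0.0966 wid 0.021 ang -156.1
orange px [343, 318, 44, 22, 327] z 0.034 ends [0.5393 0.2359] [0.4503 0.1979] len 0.0967 wid 0.0191 ang -156.9
orange px [317, 163, 19, 113, 1887] z 0.034 ends [0.5398 0.2373] [0.4513 0.1993] len 0.0963 wid 0.0145 ang -156.8
orange px [229, 164, 24, 113, 1905] z 0.034 ends [0.5687 0.1733] [0.4799 0.1356] len 0.0965 wid 0.0155 ang -157.0
```

View pics/s4c.png

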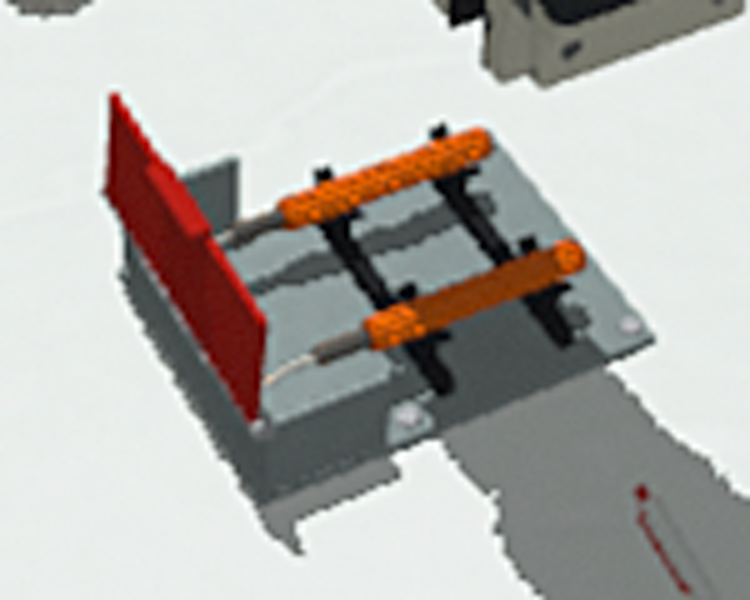

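Both tools lie in their rests with blades in the box, ends within about 1 mm of the goals. The guard is next: going behind it, then measuring it in rack axes.

```bash
python3 -m pendant '[[[-0.9,-0.2,0,0,0,0,-1],[-1,-0.2,0,0,0,0,-1],[-1,-0.2,0,0,0,0,-1],[-1,-0.2,0,0,0,0,-1],[-1,-0.2,0,0,0,0,-1],[-1,-0.2,0,0,0,0,-1],[-1,-0.2,0,0,0,0,-1],[-1,-0.25,0,0,0,0,-1]]]'
cat >> h.py <<'E'
def rk(p):
    d=np.asarray(p)-np.array([.5267,.1943,0]);return np.stack([d[...,0]*.9181+d[...,1]*.3963,-d[...,0]*.3963+d[...,1]*.9181,d[...,2]],-1)
def guard():
  for n in ['top','side']:
    c=cap(n);P=cloud(c);hsv=cv2.cvtColor(c['frame'],cv2.COLOR_BGR2HSV)
    rm=(cv2.inRange(hsv,(0,160,50),(4,255,255))|cv2.inRange(hsv,(174,160,50),(180,255,255)))>0
    q=rk(P[rm&(c['depth']>0)]);q=q[(abs(q[:,1])<.075)&(abs(q[:,0])<.14)]
    if len(q)<5: print(n,'none');continue
    t=q[q[:,2]>np.percentile(q[:,2],85)]
    print(n,len(q),'min',q.min(0).round(3),'max',q.max(0).round(3),'top part',t.mean(0).round(3))
E
python3 -c "
from h import *
togo([0.4944,0.2185,0.0515],-156.6);print(rk(r.get_state()['tcp_pos']));guard()"
```

```text
time_s: 31.2
tcp_pos: [0.653, 0.2496, 0.1879]
eef_rot: [-180.0, -0.0, -156.6]
contact_force: [-0.5, 0.0, -0.5]
gripper_width: 0.0003
gripper_force: 0.0
t 31.2 tcp [0.653  0.2496 0.1879] [-180.    -0.  -156.6] w 0.0003 gf 0.0
shift units now-axes [7.89 1.73 6.83] goal-axes [7.9  1.73 6.82] turn units [-0.   -0.01  0.01]
[0.13790131 0.00066285 0.18788923]
top 623 min [ 0.08  -0.063  0.049] max [0.092 0.064 0.111] top part [0.086 0.002 0.107]
side 657 min [ 0.047 -0.061  0.007] max [0.095 0.065 0.112] top part [0.09  0.004 0.108]
```

```bash
python3 -m pendant '[[[0,0,0.8,0,0,0,-1],[0,0,0.95,0,0,0,-1],[0,0,0.95,0,0,0,-1],[0,0,0.8,0,0,0,-1],[0.47,0,0,0,0,0,-1],[0.47,0,0,0,0,0,-1],[0.47,0,0,0,0,0,-1],[0.46,0,0,0,0,0,-1]]]'
python3 -m pendant '[[[0.42,0,0.08,0,0,0,-1],[0.42,0,0.08,0,0,0,-1],[0.42,0,0.09,0,0,0,-1],[0.28,0,0.18,0,0,0,-1],[0.28,0,0.18,0,0,0,-1],[0.22,0,0.24,0,0,0,-1],[0.22,0,0.24,0,0,0,-1],[0,0,0,0,0,0,-1]]]'
python3 -c "
from h import *
s=r.get_state();print(s['time_s'],rk(s['tcp_pos']),s['contact_force']);guard();c=cap('side','s5.png');f=c['frame'][250:390,270:420];cv2.imwrite('pics/s5c.png',cv2.resize(f,None,fx=4,fy=4,interpolation=2))"
```

```text
time_s: 32.1
tcp_pos: [0.6178, 0.2347, 0.1196]
eef_rot: [180.0, 0.1, -156.6]
contact_force: [0.6, -0.5, 1.1]
gripper_width: 0.0004
gripper_force: 0.4
time_s: 32.9
tcp_pos: [0.5758, 0.2162, 0.0953]
eef_rot: [-180.0, -0.1, -156.6]
contact_force: [-0.1, -1.0, 0.5]
gripper_width: 0.0006
gripper_force: 0.0
32.9 [0.0537243  0.00065301 0.09529146] [-0.11622337 -1.01741853  0.50008688]
top 231 min [ 0.015 -0.063  0.051] max [0.083 0.064 0.165] top part [0.035 0.004 0.082]
side 966 min [ 0.028 -0.063  0.006] max [0.095 0.065 0.149] top part [0.051 0.049 0.076]
```

View pics/s5c.png

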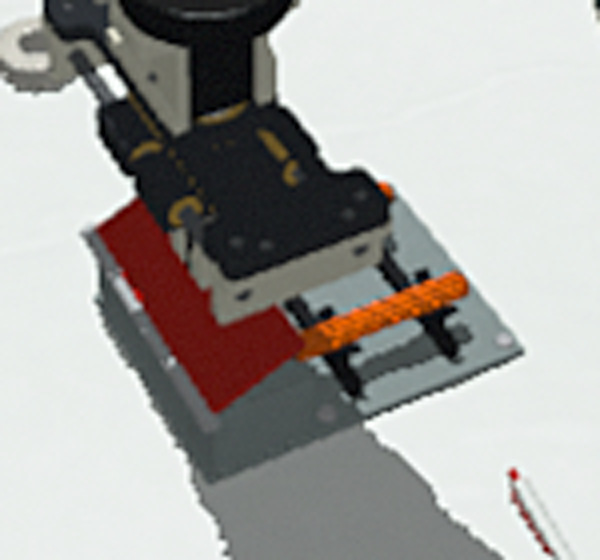

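The guard is following, at about 30°. Next I press it shut.

```bash
python3 -m pendant '[[[0.15,0,0.3,0,0,0,-1],[0.15,0,0.3,0,0,0,-1],[0.05,0,0.2,0,0,0,-1],[0.05,0,0.2,0,0,0,-1],[0.04,0,0.15,0,0,0,-1],[0,0,0.1,0,0,0,-1],[0,0,0,0,0,0,-1],[0,0,0,0,0,0,-1]]]'
python3 -c "
from h import *
s=r.get_state();print(s['time_s'],rk(s['tcp_pos']),s['contact_force']);guard()"
```

```text
time_s: 33.85
tcp_pos: [0.5687, 0.2132, 0.0731]
eef_rot: [-180.0, 0.0, -156.5]
contact_force: [-6.3, -1.2, 15.6]
gripper_width: 0.0003
gripper_force: 7.9
33.85 [0.04601605 0.00070586 0.07308957] [-6.29778845 -1.16525643 15.55246872]
top 199 min [ 0.008 -0.064  0.044] max [0.068 0.064 0.142] top part [ 0.029 -0.004  0.061]
side 866 min [ 0.033 -0.064  0.047] max [0.087 0.064 0.125] top part [0.071 0.012 0.059]
```

```bash
python3 -m pendant '[[[0,0,-0.3,0,0,0,-1],[0,0,-0.8,0,0,0,-1],[0,0,-0.9,0,0,0,-1],[-0.5,0,-0.9,0,0,0,-1],[-0.9,0,-0.9,0,0,0,-1],[-1,0,-0.9,0,0,0,-1],[-1,0,-0.9,0,0,0,-1],[-1,0,-0.9,0,0,0,-1]]]'
python3 -c "
from h import *
s=r.get_state();print(s['time_s'],rk(s['tcp_pos']),s['contact_force']);guard();c=cap('side','s6.png');orange(c,.034,80);f=c['frame'][250:390,270:420]
P=cloud(c);hsv=cv2.cvtColor(c['frame'],2+38);rm=(hsv[...,0]<5)&(hsv[...,1]>160)&(hsv[...,2]>50);q=rk(P[rm&(c['depth']>0)]);q=q[(abs(q[:,1])<.06)&(abs(q[:,0])<.14)&(q[:,0]>.035)&(q[:,0]<.085)]
print('plane z=a x+b y+c',np.linalg.lstsq(np.c_[q[:,:2],np.ones(len(q))],q[:,2],rcond=None)[0].round(4),len(q),q[:,2].mean())
g=cap('top','t6.png')['frame'][180:320,130:280]
cv2.imwrite('pics/c6.png',cv2.resize(cv2.hconcat([f,g]),(800,375),interpolation=2))"
```

```text
time_s: 34.75
tcp_pos: [0.65, 0.2484, 0.202]
eef_rot: [180.0, -0.0, -156.6]
contact_force: [0.3, 0.4, -0.4]
gripper_width: 0.0008
gripper_force: 0.0
34.75 [0.13466919 0.00079648 0.20203219] [ 0.31232016  0.40142414 -0.38968815]
top 1900 min [ 0.024 -0.064  0.036] max [0.083 0.065 0.06 ] top part [0.048 0.001 0.055]
side 1442 min [ 0.006 -0.064  0.006] max [0.085 0.065 0.061] top part [ 0.054 -0.001  0.055]
orange px [326, 296, 42, 19, 265] z 0.034 ends [0.5633 0.1698] [0.4787 0.1336] len 0.0921 wid 0.0208 ang -156.9
orange px [343, 318, 44, 22, 325] z 0.034 ends [0.5362 0.2342] [0.4505 0.1974] len 0.0932 wid 0.0192 ang -156.7
plane z=a x+b y+c [ 0.0001 -0.0011  0.0524] 1226 0.05238746413065096
```

View pics/c6.png

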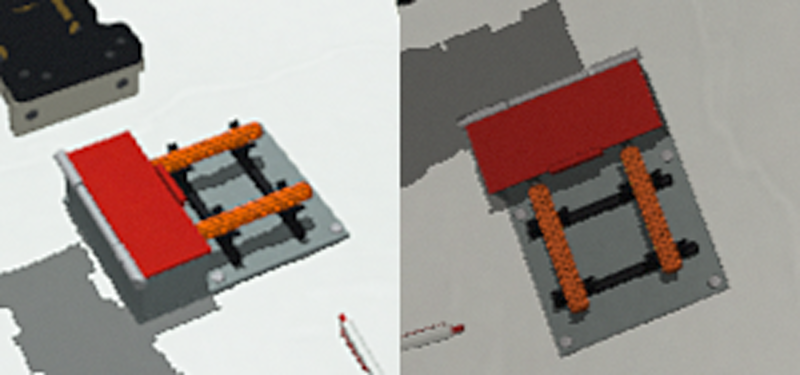

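The guard is shut and level (measured slope about 0), and both tools are still in their rests. Handing in.

```bash
python3 -c "
from h import *
print(r.close_job())"
```

```text
the job is handed in; nothing more can be done
None
```

Both deburring tools lie in their rack lanes with the blades in the box, the red guard is fully shut and level over them, the gauges and counter were never touched, and the job was handed in at about 35 s.

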